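Refit the camera on the cast scanner's dovetail bar

TASK

Put the loose camera back on the scanner bar: slide its carriage squarely onto the dovetail from the bar's free end and run it along the rail until it comes right up against the steel screw of the blue stop, easing it on and up to the screw gently, never ramming it. Then, with it still home, turn its red side clamp knob clockwise until the jaw grips the rail firmly, without wrenching it, and let go. Leave the projector, the other camera, the stop and everything else on the bench alone.

Things in the scene. Friction and masses are not known exactly. Their poses are not given: they have to be found in the camera images.
- camera (a point): Centre (half-way up) of the loose camera's housing: grey metal box 40 deep (x) x 48 wide (y) x 46 mm high, black lens 26 mm long on its +x face. Take it from above by its side faces, 48 mm apart along y. It is screwed to the carriage (all together 0.4 to 0.6 kg) and stands upright on the bench at the start, this point 47 mm up. Axes as the carriage's.
- carriage: Black plate 76 (x) x 60 (y) x 12 mm under the loose camera; an ear at -x carries the clamp knob. Origin: middle of the plate's underside, which rests on the rail's top. x: where the lens looks, y: along its dovetail slot, z up; on the rail they point as the rail's. Jaws reach 12 mm down. Camera centre at (8, 0, 35) mm, knob axis at x = -60 mm, camera top 58, knob top 46 mm up.
- carriage_end (a point): Middle of the carriage's -y end face, at (0, -30, 6) mm of the carriage: it leads as the carriage goes onto the rail (moving to the rail's -y) and is what meets the stop's screw. Axes as the carriage's.
- knob_wing (a point): Middle of the red wing of the clamp knob, on its upright axis, 35 mm above the carriage's origin. Wing 36 mm long (x axis), 10 mm thick (y axis), 22 mm high, a 12 mm high hub below. Pinch it across its thickness from above; clockwise from above tightens. At the start it is open, the wing 0.25 to 0.65 rad anticlockwise of the carriage's x. 0.2 N m of steady drag; it stays where it is left.
- jaw: Brass clamp jaw at the carriage's -x side; origin on the carriage's when fully open, moves 3 mm to +x per rad of knob. It meets the rail after 0.7 to 1.2 rad of turn, then about 33 N and 0.1 N m more for each further 0.1 rad (more turn at a springy wrist). 0.1 to 0.2 N m above the free drag is firm, 0.3 wrenching; let go, it springs back to at most about 65 N.
- rail: Scanner bar, fixed: grey dovetail rail on a dark base, with a black projector (y -120 to -30 mm, top 146 mm above the bench) and a second camera (y = -172 mm). Origin on the bench under the rail's middle line; y along the rail to its free end, z up. Rail top 70 mm up, 48 mm wide with 2 mm edges, undercut to 34 mm at 14 mm down. Open, the carriage has 1.2 mm play to -x, 1 to 2.2 mm to +x, 2 mm up.
- rail_nose: Tapered tip of the rail's free end, the last 12 mm: it narrows to 41 mm and drops 1.5 mm. Origin: on the middle line at the very end, at the height of the rail's top, (0, 160, 70) mm of the rail. Axes as the rail's: +y points off the free end.
- stop: Blue stop collar locked on the rail, 25 mm long, 14 mm above its top. Origin: rail's top middle line, at the face towards the free end; axes as the rail's. A steel screw, 8 mm thick, 6 mm above the rail's top, sticks out of that face to +y by 4 to 34 mm: how far is not reported and must be felt or seen. Home: the carriage's end face touches its tip (carriage origin 34 to 64 mm from here).
- lens_cap: Bystander: loose black lens cap, a disc 36 mm across and 8 mm high lying near the bar; origin at the centre of its underside.
- screwdriver: Bystander: screwdriver lying on the bench; origin on its underside near the middle.
- loop_tool: Bystander: clay loop tool with a wooden handle, 160 mm long, lying on the bench; origin on its underside near the middle.
- tub: Bystander: white plastic tub, 92 mm across and 75 mm high; origin at the centre of its underside.
- foam_block: Bystander: dark grey foam block 75 x 55 x 50 mm; origin at the centre of its underside.
- clay_slab: Bystander: grey clay slab 60 x 130 x 35 mm on a white board; origin at the centre of its underside.
- plaster_cast: Bystander: small white plaster cast, 64 mm across and 78 mm high; origin at the centre of its underside.
Not all that is in view belongs to the job. What is shaped like the carriage but orange is not meant.

How it is judged:
By the outcome, as a careful person would: the job done as asked, in the order asked, and still so for the second after the job is handed in, with the robot touching nothing.
It also fails if it takes over 70 s, if anything falls off the work surface, if the arm or the gripper's body presses on something with over 40 N, if the wrist force passes 120 N, or if a joint passes its speed limit or range.

ROBOT

A 6-joint arm with a two-finger parallel gripper is mounted at the origin on the work surface. World frame = base frame: x ahead of the robot, y to its left, z up, the work surface at z = 0. Lengths are in m, angles in degrees, forces in N, time in s.
With the tool pointing down it reaches from about 0.25 to 0.725 m from the base axis. Payload 4 kg.
Tool frame: the origin (TCP) lies where the fingers leave the gripper's body, on its centre line; the fingertips stand 73 mm ahead of it and the grasp point (between the pads) lies 54 mm ahead of it; z points along the fingers, y is the line along which they close (so a half turn about z gives the same grasp; the last joint's range is limited). The gripper opens to 85 mm and grips with 20 to 120 N. Pads are 22 mm wide; open, the fingers measure 114 mm over their backs; the gripper's body (76 mm by 85 mm) begins 54 mm behind the grasp point. The pads swing forward as they close: fully open they stand 13 mm farther back than shut.
Start: joints at [-69.5, 13.785, 0.286, 76.501, 0, 90], TCP at [0.175, -0.468, 0.304] pointing down, gripper open.
Joint ranges: [-155.79, 155.79], [-60.16, 107.12], [-62.33, 73.08], [-114, 123.19], [-81.49, 82.49], [-180, 180]. Speed limits (degrees/s): [159.86, 159.86, 180, 180, 180, 180].

INTERFACE

Orientations are given as [roll, pitch, yaw] about the fixed x, y, z axes, in that order (R = Rz(yaw) Ry(pitch) Rx(roll)).
In Python, from cell import bot gives the robot as it stands.
- The arm moves only by the shell command python3 -m crank 'ROWS' [FORCE]. ROWS is JSON, a list of rows, each a list of 5 numbers: the shift along the tool's x, y, z in cm, then the turn about the tool's z in rad, then the gripper command: -1 is shut, 1 is fully open, values between are in proportion. A call has 1 to 5 rows; each row shifts and turns the commanded pose from where the row before left it, along the tool's axes as they then stand; what a row does not reach is not made up. A row lasts 1/12 s, in which the tool goes at most 41.7 mm and 7.16 degrees, less where a joint would pass 70% of its speed; a pose out of reach is approached as far as the arm can. A call with a gripper value outside its range is refused whole. The fingers move at their own pace and stop on an object; FORCE is the grip in N (left out, the last holds). Time passes only in rows, so rows that do not move let the fingers close. It gives the time, the measured TCP pose, the force, the opening and the grip force at its end, in the units of the state.
- bot.state(): the state, without advancing time (a new reading comes with each control period).
- bot.snapshot(name): name is "side" or "top" or "wrist"; returns a dict with "color" (420x560x3 uint8, blue, green, red), "z_map" (420x560 float32, m along the optical axis (not along the pixel's ray), 0 where there is no reading), "fovy" (degrees; the focal length in pixels is half the picture's height over the tangent of half this angle, whatever the lens; pixels are square), "cx", "cy" (the principal point, pixels), "xyz" and "orientation" of the camera in the world; the wrist camera has in their place "mount" (4x4, takes a point from camera to tool coordinates, whose origin is the TCP and whose axes are the flange's). Camera axes: x right, y up, looking along -z (the intrinsics and any distortion apply to the point x, -y, -z); pixel columns grow to the right and rows downward; lengths in m; the calibration is good to about 2 mm. A picture is of the moment at which its call begins: read the wrist's pose just before it.
- bot.job_done(): hands the job in; it is judged then, once.
The state is a dict: "time": time; "q": joint angles; "joint_vel": joint speeds; "effort": joint torques, N m; "eef_pos": TCP position; "orientation": TCP orientation; "ft_force": force on the tool from outside, world axes, zero at the start; "torque": the same for the moment, N m; "opening": finger opening in m; "grip_force": force on a finger pad.
Only numpy, scipy, OpenCV 4.12 (cv2) and the standard library are available. Lean on these libraries where they do the work, as an engineer would, in place of code of your own. Each camera call takes 0.05 s, during which the arm holds its last target. There are 200 camera calls.

## Working session

There is one attempt and no reset: what is moved stays moved. The work goes in short steps, Python scripts to look and compute and a shell command to move; the robot and the scene stay as the last step left them, time stands still between calls to the robot, and variables do not carry over. Pictures are saved under pics/ and viewed, at most 10 in all, crops included, and the job is handed in when it is done.

```bash
mkdir -p pics; ls; python3 - <<'E'
from cell import bot
import cv2,numpy as np
print(bot.state())
for n in ["side","top"]:
    s=bot.snapshot(n); cv2.imwrite(f"pics/{n}0.png",s["color"]); np.savez(f"pics/{n}0.npz",**s)
    print(n,{k:v for k,v in s.items() if k not in("color","z_map")}, (s["z_map"]>0).mean())
E
```

```text
pics
{'time': 0.0, 'q': array([-6.95005027e+01,  1.38330841e+01,  2.14496500e-01,  7.64989357e+01,
        9.91182004e-04,  9.00003435e+01]), 'joint_vel': array([-0.00548487, -0.00301849,  0.068847  ,  0.01742108,  0.01700181,
        0.03356382]), 'effort': array([-1.27563540e-03, -3.72319508e+01,  2.52406669e+01,  1.70380605e-02,
       -9.52630171e-05, -9.24559544e-06]), 'eef_pos': array([ 0.17494316, -0.46790786,  0.30301026]), 'orientation': array([-1.79882477e+02, -9.90475260e-04,  2.04991517e+01]), 'ft_force': array([-0.54608374,  0.56790981,  0.07945245]), 'torque': array([-0.01609445, -0.00578556,  0.03593165]), 'grip_force': 0.0, 'opening': 0.08611443539591435}
side {'fovy': 44.54931824397696, 'cx': 286.02380831972147, 'cy': 205.1927242967303, 'xyz': array([8.91446870e-04, 1.02970366e+00, 9.37051618e-01]), 'orientation': array([  51.02944775,    0.89976109, -154.85671484])} 0.9900595238095238
top {'fovy': 56.83002661529419, 'cx': 277.5875011640674, 'cy': 210.68868665026932, 'xyz': array([0.32762996, 0.04971227, 1.32267601]), 'orientation': array([  6.60870816,   1.08585617, -89.95578759])} 0.9960926870748299
```

View pics/side0.png

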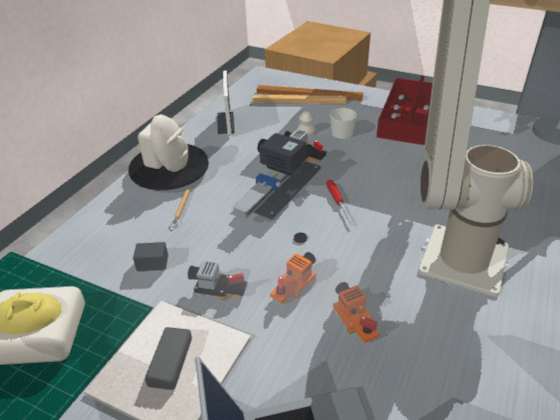

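View pics/top0.png

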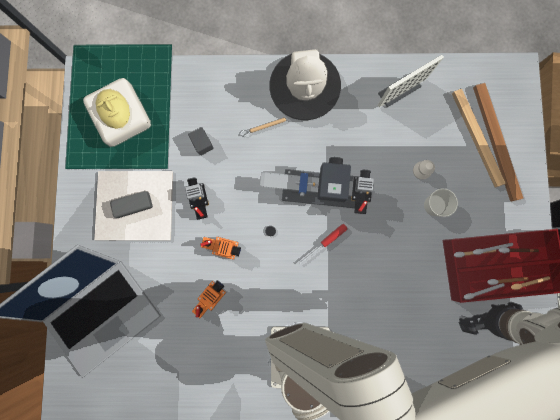

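Side view: the grey loose camera on its black carriage is at (210,280). Top view: it is at (196,198), lens up (+x), red knob at (199,212). 
Candidates, in top-view pixels: grey camera on black plate (196,198), loose; orange lookalikes (222,248) and (209,299), excluded by colour; the second camera on the bar (366,190), excluded because it is mounted. I choose (196,198). The rail's free end is at (262,183) and the blue stop at (304,183).

```bash
cat > h.py <<'E'
import numpy as np,cv2
from scipy.spatial.transform import Rotation as R
def cam(s,st=None):
    """returns K-focal, Rwc, twc"""
    f=210/np.tan(np.radians(s["fovy"])/2)
    if "mount" in s:
        M=np.array(s["mount"]); Rt=R.from_euler("xyz",st["orientation"],degrees=True).as_matrix()
        return f,Rt@M[:3,:3],Rt@M[:3,3]+st["eef_pos"]
    return f,R.from_euler("xyz",s["orientation"],degrees=True).as_matrix(),np.array(s["xyz"])
def rays(s,uv,C):
    uv=np.atleast_2d(np.asarray(uv,float)); f=C[0]
    d=np.c_[(uv[:,0]-float(s["cx"]))/f,-(uv[:,1]-float(s["cy"]))/f,-np.ones(len(uv))]
    return d@C[1].T
def plane(s,uv,z,C):
    d=rays(s,uv,C); return C[2]+d*((z-C[2][2])/d[:,2])[:,None]
def cloud(s,C):
    v,u=np.mgrid[0:420,0:560]
    return (C[2]+rays(s,np.c_[u.ravel(),v.ravel()],C)*s["z_map"].reshape(-1,1)).reshape(420,560,3)
def rect(P):
    """min-area rect of xy points in mm: centre, size along ~x,~y, yaw deg of ~x axis"""
    (c,sz,a)=cv2.minAreaRect((P[:,:2]*1000).astype(np.float32))
    while a>45: a-=90; sz=sz[::-1]
    while a<=-45: a+=90; sz=sz[::-1]
    return np.round(c,1),np.round(sz,1),round(a,2)
E
python3 - <<'E'
from h import *
for n in ["top","side"]:
    s=dict(np.load(f"pics/{n}0.npz")); s["fovy"]=float(s["fovy"]); C=cam(s); W=cloud(s,C)
    print(n,"bench z", np.median(W[120:170,210:230,2]) if n=="top" else np.median(W[240:250,330:340,2]))
    hsv=cv2.cvtColor(s["color"],cv2.COLOR_BGR2HSV)
    bl=(hsv[...,0]>100)&(hsv[...,0]<125)&(hsv[...,1]>150)&(W[...,2]>.05)&(W[...,2]<.1)
    print(" stop",W[bl].min(0),W[bl].max(0),bl.sum())
    x,y,z=W[...,0],W[...,1],W[...,2]
    m=(abs(z-.070)<.006)&(x>.0)&(x<.5)&(y>0.03)&(y<.25)
    P=W[m]; print(" railtop",m.sum(),rect(P) if m.sum() else 0,np.median(P[:,2]))
    if n=="top":
        ctr=plane(s,[[196,198],[199,212],[262,183],[304,183]],.07,C); print(ctr)
        q=ctr[0]
        for lo,hi in((.05,.09),(.015,.032),(.033,.05)):
            m=(z>lo)&(z<hi)&(abs(x-q[0])<.1)&(abs(y-q[1])<.08); P=W[m]; print(lo,hi,m.sum(),rect(P),P.min(0),P.max(0))
        red=((hsv[...,0]<8)|(hsv[...,0]>172))&(hsv[...,1]>140)&(abs(x-q[0])<.12)&(abs(y-q[1])<.06)
        P=W[red]; print("red",red.sum(),rect(P),np.median(P[:,2]))
    cr={"top":(170,160,160,80),"side":(170,180,150,130)}[n]
    c=s["color"][cr[1]:cr[1]+cr[3],cr[0]:cr[0]+cr[2]]
    cv2.imwrite(f"pics/{n}crop.png",cv2.resize(c,None,fx=4,fy=4,interpolation=cv2.INTER_CUBIC))
E
```

```text
top bench z 0.0006739673139878333
 stop [0.14245198 0.82010815 0.0789388 ] [0.1590644  0.84820466 0.09852485] 3
 railtop 133 (array([352.2, 225.5]), array([51.6, 48.6]), 0.42) 0.06967504341029884
[[ 0.51498492  0.34085234  0.07      ]
 [ 0.46883054  0.32987218  0.07      ]
 [ 0.56424527  0.12476088  0.07      ]
 [ 0.56385934 -0.01280784  0.07      ]]
0.05 0.09 305 (array([520.6, 346.4]), array([131.7,  48.1]), 14.52) [0.45760787 0.32381638 0.05015569] [0.58522501 0.37847883 0.07590271]
0.015 0.032 267 (array([511.8, 345.5]), array([119.8,  60.7]), 13.39) [0.45012309 0.31388296 0.01521337] [0.57476849 0.37598997 0.03183671]
0.033 0.05 44 (array([521.6, 346.2]), array([128.3,  42.6]), 2.64) [0.45840483 0.32213633 0.03366229] [0.5857912  0.3672731  0.04987053]
red 42 (array([471.9, 337. ]), array([35.5, 14.4]), 40.82) 0.05576923760788555
side bench z -0.0006823533239576629
 stop [ 0.53776328 -0.0126828   0.07871526] [0.55210665 0.00345479 0.0825384 ] 3
 railtop 253 (array([193.7, 143.2]), array([419.1,  54.9]), 29.7) 0.06893036915073025
```

View pics/topcrop.png

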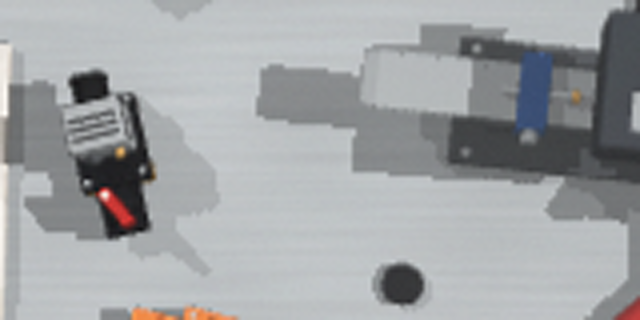

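Crop shows the chosen unit: grey vented housing at about (195,192) full-image, lens up, red wing at (199,212), turned anticlockwise of the carriage axis. It is the grey/black one, not the orange one. Moving above it for a wrist view.

```bash
python3 -m crank '[[0,0,0,0.113,1],[2.47,-3.19,0,0,1],[2.47,-3.19,0,0,1],[2.47,-3.19,0,0,1],[2.47,-3.19,0,0,1]]'
for i in 1 2 3; do :; done
python3 -m crank '[[2.47,-3.19,0,0,1],[2.47,-3.19,0,0,1],[2.47,-3.19,0,0,1],[2.47,-3.19,0,0,1],[2.47,-3.19,0,0,1]]'
python3 -m crank '[[2.47,-3.19,0,0,1],[2.47,-3.19,0,0,1],[2.47,-3.19,0,0,1],[2.47,-3.19,0,0,1],[2.47,-3.19,0,0,1]]'
python3 -m crank '[[2.47,-3.19,0,0,1],[2.47,-3.19,0,0,1],[2.47,-3.19,0,0,1],[2.47,-3.19,0,0,1],[0,0,0,0,1]]'
python3 - <<'E'
from cell import bot
from h import *
st=bot.state(); s=bot.snapshot("wrist"); cv2.imwrite("pics/w1.png",s["color"])
np.savez("pics/w1.npz",eef_pos=st["eef_pos"],ori=st["orientation"],**s)
print(st["eef_pos"],st["orientation"],s["mount"],s["fovy"])
E
```

```text
time: 0.52
eef_pos: [0.24, -0.3189, 0.3033]
orientation: [-179.9, 0.0, 13.9]
ft_force: [0.5, 0.2, 0.4]
opening: 0.0854
grip_force: 0.0
time: 0.93
eef_pos: [0.3211, -0.134, 0.3038]
orientation: [180.0, -0.0, 14.0]
ft_force: [0.6, 0.0, -0.6]
opening: 0.0853
grip_force: 0.0
time: 1.35
eef_pos: [0.4024, 0.0509, 0.3038]
orientation: [180.0, 0.0, 14.1]
ft_force: [1.4, -1.4, 0.2]
opening: 0.0856
grip_force: 0.0
time: 1.77
eef_pos: [0.4806, 0.1588, 0.3034]
orientation: [-178.0, -0.0, 17.5]
ft_force: [1.1, 0.0, -0.7]
opening: 0.0853
grip_force: 0.0
[0.48059133 0.15883294 0.30344621] [-1.78040443e+02 -4.90784915e-02  1.74524562e+01] [[-2.31540726e-04  9.61511300e-01  2.74765295e-01  6.92250131e-02]
 [ 9.99999379e-01 -7.69995303e-05  1.11213646e-03  5.52141307e-04]
 [ 1.09048857e-03  2.74765382e-01 -9.61510684e-01 -7.08868194e-02]
 [ 0.00000000e+00  0.00000000e+00  0.00000000e+00  1.00000000e+00]] 69.23366836274698
```

View pics/w1.png

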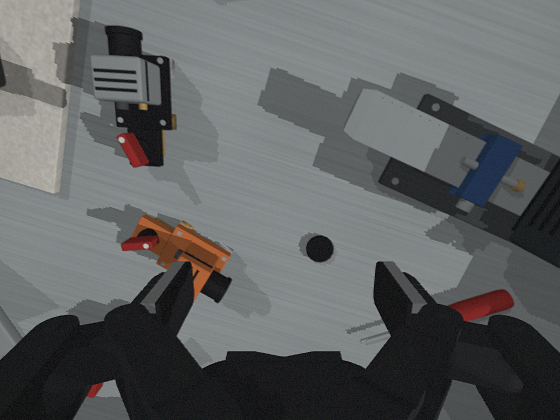

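Wrist view: loose camera housing at (118,80) with red wing at (132,150), rail nose at (355,115), blue stop at (487,170) with its screw tip near (465,160), lens cap at (319,248), and an orange lookalike at (190,250). I'll measure from this view.

```bash
python3 - <<'E'
from cell import bot
from h import *
st=bot.state();print(st["q"],st["joint_vel"],st["eef_pos"],st["orientation"])
s=dict(np.load("pics/w1.npz")); s["fovy"]=float(s["fovy"]); C=cam(s,dict(eef_pos=s["eef_pos"],orientation=s["ori"])); W=cloud(s,C)
x,y,z=W[...,0],W[...,1],W[...,2]; hsv=cv2.cvtColor(s["color"],cv2.COLOR_BGR2HSV); v,u=np.mgrid[0:420,0:560]
print("bench",np.median(z[200:240,330:400]),np.median(z[200:240,230:280]))
def rep(n,m):
    m=cv2.morphologyEx(m.astype(np.uint8),cv2.MORPH_OPEN,np.ones((3,3)))>0
    P=W[m]; print(n,m.sum(),rect(P),np.round(np.median(P,0)*1000,1))
L=(u<200)&(v<190)&(u>80)
rep("camtop",L&(z>.064)&(z<.078)&(hsv[...,2]>70)&(hsv[...,1]<90)&(v>45))
rep("plate",L&(z>.017)&(z<.032))
rep("wing",L&((hsv[...,0]<8)|(hsv[...,0]>172))&(hsv[...,1]>150)&(z>.045))
rep("railtop",(u>330)&(u<470)&(v>80)&(v<220)&(z>.064)&(z<.075))
rep("stop",(hsv[...,0]>100)&(hsv[...,0]<125)&(hsv[...,1]>150)&(z>.076)&(z<.095)&(u>440))
rep("screw",(u>430)&(u<500)&(v<200)&(v>130)&(z>.074)&(z<.085)&(hsv[...,1]<120))
c=s["color"][60:260,330:560]; cv2.imwrite("pics/w1c.png",cv2.resize(c,None,fx=3.4,fy=3,interpolation=cv2.INTER_CUBIC))
E
```

```text
[ 17.29887089  14.31109559   0.88294233  76.67624218   1.88869754
 179.94495423] [-1.67071377 -2.65748961 -3.2779948   1.43141533 -0.76448076 -0.01855283] [0.47883395 0.15710036 0.30340594] [-1.78111203e+02  1.02581186e-01  1.73538868e+01]
bench 0.0008530450739965001 0.001030421393640124
camtop 1963 (array([538.5, 350.3]), array([40.2, 48.1]), 12.41) [540.2 348.2  70.7]
plate 2547 (array([510.9, 343.9]), array([117.9,  61. ]), 13.26) [505.9 329.3  24.9]
wing 434 (array([472.5, 333.5]), array([34.2, 10.2]), 41.48) [472.5 331.1  57.6]
railtop 6766 (array([571.3,  64.9]), array([ 54.1, 132.7]), -10.14) [571.9  69.6  70.7]
stop 0 (array([0., 0.]), array([0., 0.]), 0.0) [nan nan nan]
screw 160 (array([565.7,   8.6]), array([ 8.3, 14.9]), -8.26) [565.3   9.4  80.1]
  return _methods._mean(a, axis=axis, dtype=dtype,
  ret = um.true_divide(
```

View pics/w1c.png

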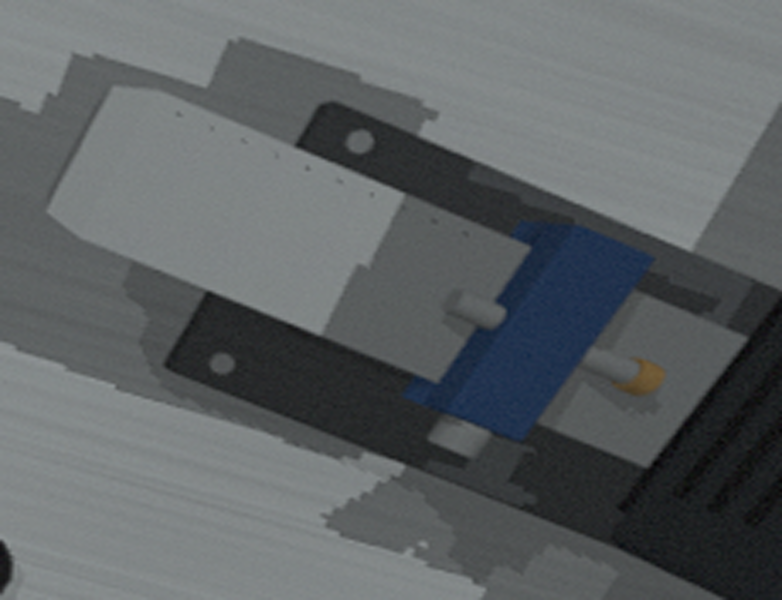

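The joint-6 limit blocked this yaw, so I need the half-turned grasp. I'll rotate about 180° the other way. The crop shows the screw tip protruding roughly 15 mm from the blue stop towards the free end.

```bash

python3 -m crank '[[0,0,0,-0.12,1],[0,0,0,-0.12,1],[0,0,0,-0.12,1],[0,0,0,-0.12,1],[0,0,0,-0.12,1]]' >/dev/null
python3 -m crank '[[0,0,0,-0.12,1],[0,0,0,-0.12,1],[0,0,0,-0.12,1],[0,0,0,-0.12,1],[0,0,0,-0.12,1]]' >/dev/null
python3 -m crank '[[0,0,0,-0.12,1],[0,0,0,-0.12,1],[0,0,0,-0.12,1],[0,0,0,-0.12,1],[0,0,0,-0.12,1]]' >/dev/null
python3 -m crank '[[0,0,0,-0.12,1],[0,0,0,-0.12,1],[0,0,0,-0.12,1],[0,0,0,-0.12,1],[0,0,0,-0.12,1]]' >/dev/null
python3 -m crank '[[0,0,0,-0.12,1],[0,0,0,-0.12,1],[0,0,0,-0.12,1],[0,0,0,0,1],[0,0,0,0,1]]' 
python3 -c "
from cell import bot
s=bot.state();print(s['q'],s['orientation'],s['eef_pos'])"
```

```text
time: 3.9
eef_pos: [0.4771, 0.1548, 0.3046]
orientation: [178.3, -0.8, 175.1]
ft_force: [0.8, 0.4, 0.5]
opening: 0.0854
grip_force: 0.0
[17.10704622 13.99228342  0.64306512 76.72069247  1.87550042 21.98167845] [178.28691329  -0.76674423 175.13568691] [0.47712927 0.15475503 0.3046021 ]
```

The blocked move left the tool tilted 1.9° towards +tangential (joint 5 = 1.9°). Rows can't tilt the tool, so I'll undo it by mirroring the same effect at joint 6's other limit.

```bash

python3 -m crank '[[0,0,0,-0.124,1],[0,0,0,-0.124,1],[0,0,0,-0.124,1],[0,0,0,-0.124,1],[0,0,0,-0.124,1]]' >/dev/null
python3 -m crank '[[0,0,0,-0.124,1],[0,0,0,-0.124,1],[0,0,0,-0.124,1],[0,0,0,-0.124,1],[0,0,0,-0.124,1]]' >/dev/null
python3 -m crank '[[0,0,0,-0.124,1],[0,0,0,-0.124,1],[0,0,0,-0.124,1],[0,0,0,-0.124,1],[0,0,0,-0.124,1]]' >/dev/null
python3 -m crank '[[0,0,0,-0.124,1],[0,0,0,-0.124,1],[0,0,0,-0.124,1],[0,0,0,-0.124,1],[0,0,0,-0.124,1]]' >/dev/null
python3 -m crank '[[0,0,0,-0.124,1],[0,0,0,-0.124,1],[0,0,0,-0.124,1],[0,0,0,-0.124,1],[0,0,0,-0.124,1]]' >/dev/null
python3 -m crank '[[0,0,0,-0.124,1],[0,0,0,-0.124,1],[0,0,0,-0.124,1],[0,0,0,-0.05,1],[0,0,0,0,1]]' 
cat > q.py <<'E'
from cell import bot
from h import *
s=bot.state();Z=R.from_euler("xyz",s["orientation"],degrees=True).as_matrix()[:,2]
print("q",s['q'].round(2),"rpy",s['orientation'].round(2),"p",s['eef_pos'].round(4),"tiltdeg xy",np.degrees(Z[:2]).round(2),"F",s["ft_force"].round(1),"T",s["torque"].round(2),"op",round(s["opening"]*1e3,1),"t",round(s["time"],2))
E
python3 q.py
```

```text
time: 6.4
eef_pos: [0.4774, 0.1551, 0.3046]
orientation: [-178.1, 0.1, 16.9]
ft_force: [0.0, -0.0, 0.1]
opening: 0.0855
grip_force: 0.0
q [  17.14   14.02    0.69   76.71    1.88 -179.81] rpy [-1.7812e+02  5.0000e-02  1.6950e+01] p [0.4774 0.1551 0.3046] tiltdeg xy [-0.6   1.78] F [ 0.  -0.   0.1] T [-0.07 -0.03  0.06] op 85.5 t 6.4
```

```bash

python3 -m crank '[[0,1,0,0,1],[0,1,0,0,1],[0,0,0,0,1]]'>/dev/null; python3 q.py; python3 -m crank '[[0,1,0,0,1],[0,1,0,0,1],[0,0,0,0,1]]' >/dev/null; python3 q.py
```

```text
q [  16.25   14.06    0.65   76.63    1.38 -179.94] rpy [-1.7862e+02  4.0000e-02  1.6200e+01] p [0.4806 0.1459 0.304 ] tiltdeg xy [-0.42  1.31] F [-0.8 -0.8 -0.4] T [ 0.03 -0.01  0.04] op 85.3 t 6.65
q [  15.43   14.09    0.63   76.57    0.91 -179.98] rpy [-1.7909e+02  3.0000e-02  1.5410e+01] p [0.4833 0.1372 0.3036] tiltdeg xy [-0.27  0.87] F [ 0.  -0.8 -0.1] T [-0.04  0.04  0.04] op 85.8 t 6.9
```

Works: about 0.23° per cm row. Four more rows.

```bash

python3 -m crank '[[0,1,0,0,1],[0,1,0,0,1],[0,1,0,0,1],[0,0.9,0,0,1],[0,0,0,0,1]]'>/dev/null; python3 q.py
```

```text
q [  13.81   14.11    0.62   76.53   -0.   -179.99] rpy [1.80e+02 3.00e-02 1.38e+01] p [0.4881 0.12   0.3032] tiltdeg xy [-0.03 -0.01] F [-0.8 -0.3  0.1] T [0.03 0.02 0.04] op 85.5 t 7.32
```

```bash

python3 -m crank '[[0,0,0,0.124,1],[0,0,0,0.124,1],[0,0,0,0.124,1],[0,0,0,0.124,1],[0,0,0,0.124,1]]' >/dev/null
python3 -m crank '[[0,0,0,0.124,1],[0,0,0,0.124,1],[0,0,0,0.124,1],[0,0,0,0.124,1],[0,0,0,0.124,1]]' >/dev/null
python3 -m crank '[[0,0,0,0.124,1],[0,0,0,0.124,1],[0,0,0,0.124,1],[0,0,0,0.124,1],[0,0,0,0.124,1]]' >/dev/null
python3 -m crank '[[0,0,0,0.124,1],[0,0,0,0.124,1],[0,0,0,0.124,1],[0,0,0,0.124,1],[0,0,0,0.124,1]]' >/dev/null
python3 -m crank '[[0,0,0,0.124,1],[0,0,0,0.124,1],[0,0,0,0.124,1],[0,0,0,0.124,1],[0,0,0,0.124,1]]' >/dev/null
python3 -m crank '[[0,3,0,0.04,1],[0,3,0,0,1],[0,0,0,0,1],[0,0,0,0,1],[0,0,0,0,1]]'>/dev/null
python3 q.py
cat > meas.py <<'E'
import sys
from cell import bot
from h import *
def meas(name):
    st=bot.state(); s=bot.snapshot("wrist"); cv2.imwrite(f"pics/{name}.png",s["color"])
    C=cam(s,st); W=cloud(s,C); return st,s,C,W,cv2.cvtColor(s["color"],cv2.COLOR_BGR2HSV)
def rep(n,W,m):
    m=cv2.morphologyEx(m.astype(np.uint8),cv2.MORPH_OPEN,np.ones((3,3)))>0
    P=W[m]; print(n,m.sum(),rect(P) if m.sum()>3 else 0,np.round(np.median(P,0)*1000,1) if m.sum() else 0); return P
def scene(name):
    st,s,C,W,hsv=meas(name); x,y,z=W[...,0],W[...,1],W[...,2]
    L=(abs(x-.52)<.09)&(abs(y-.345)<.05); B=(abs(x-.57)<.05)&(y<.16)
    rep("camtop",W,L&(z>.064)&(z<.078)&(x<.565))
    rep("plate",W,L&(z>.017)&(z<.032))
    rep("wing",W,L&((hsv[...,0]<8)|(hsv[...,0]>172))&(hsv[...,1]>150)&(z>.05))
    P=rep("railtop",W,B&(y>.03)&(z>.064)&(z<.075))
    for lo in range(30,150,10):
        q=P[(P[:,1]*1000>=lo)&(P[:,1]*1000<lo+10)]
        if len(q)>30: print("  y",lo+5,"x",(np.percentile(q[:,0],[1,99])*1000).round(1),"n",len(q),"z",(np.median(q[:,2])*1000).round(1))
    Q=rep("stop",W,B&(hsv[...,0]>100)&(hsv[...,0]<125)&(hsv[...,1]>120)&(z>.076)&(z<.095))
    rep("screw",W,B&(y>-.02)&(y<.05)&(z>.074)&(z<.083)&(hsv[...,1]<100))
    return s,C,W
if __name__=="__main__": scene(sys.argv[1])
E
python3 meas.py w2
```

```text
q [20.71 14.37  0.96 76.62  0.    6.71] rpy [ 1.80e+02 -3.00e-02 -1.66e+02] p [0.4722 0.1785 0.3033] tiltdeg xy [-0.03 -0.01] F [-0.1 -0.3  0.2] T [-0.   -0.03 -0.04] op 85.4 t 9.82
camtop 539 (array([524.7, 361.2]), array([24.5, 49.5]), -31.41) [524.8 360.2  70.6]
plate 1725 (array([489.4, 338.2]), array([75.2, 60.1]), 15.26) [500.4 332.1  24.8]
wing 274 (array([472. , 333.8]), array([34.7,  9.4]), 40.76) [469.4 330.8  58.4]
railtop 3075 (array([572.9,  78.8]), array([ 49.2, 102.9]), -6.26) [567.1  70.9  70.5]
  y 35 x [544.3 591.9] n 390 z 70.5
  y 45 x [545.  593.1] n 392 z 70.6
  y 55 x [546.3 593.8] n 387 z 70.6
  y 65 x [547.4 591.1] n 340 z 70.6
  y 75 x [548.2 583.6] n 256 z 70.6
  y 85 x [548.8 569.6] n 166 z 70.7
  y 95 x [550.4 567.6] n 138 z 70.6
  y 105 x [551.4 599.1] n 297 z 70.7
  y 115 x [552.5 600. ] n 368 z 70.6
  y 125 x [554.5 598.7] n 323 z 69.8
stop 1614 (array([563.1,  -9.5]), array([64. , 25.6]), -6.26) [560.7  -8.   84.4]
screw 234 (array([544.7,   3.1]), array([53. , 16.7]), 14.8) [561.3   2.7  79.7]
```

View pics/w2.png

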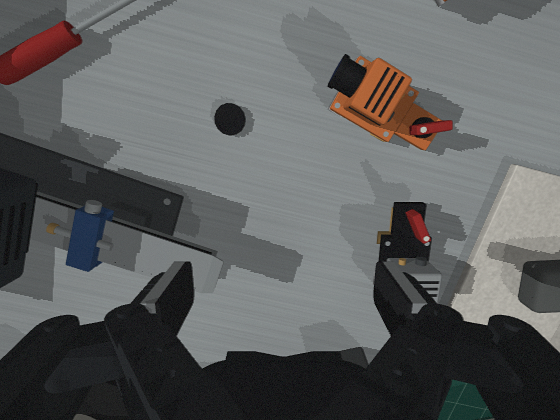

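Wrist view from the other side: loose camera housing at (412,280) between the fingers' line, wing at (418,227), rail end at (215,265), stop at (87,238) with its screw at (105,243). Carriage yaw is about 14°, camera centre (538,350) mm, rail yaw about −6°, screw tip at y ≈ 16 mm. Next: move over the camera and descend.

```bash

python3 -m crank '[[-2.11,3.01,0,0,1],[-2.11,3.01,0,0,1],[-2.11,3.01,0,0,1],[-2.11,3.01,0,0,1],[-2.11,3.01,0,0,1]]' >/dev/null
python3 -m crank '[[0,0,3.5,0,1],[0,0,3.5,0,1],[0,0,3,0,1],[0,0,0,0,1],[0,0,0,0,1]]'>/dev/null
python3 q.py
python3 - <<'E'
from meas import *
st,s,C,W,hsv=meas("w3"); x,y,z=W[...,0],W[...,1],W[...,2]
L=(abs(x-.52)<.09)&(abs(y-.345)<.05)
rep("camtop",W,L&(z>.064)&(z<.078)&(x<.565)&(x>.5))
rep("plate",W,L&(z>.019)&(z<.03)&(x>.44))
rep("wing",W,L&((hsv[...,0]<8)|(hsv[...,0]>172))&(hsv[...,1]>150)&(z>.05))
E
```

```text
q [3.294e+01 3.318e+01 1.418e+01 7.133e+01 3.000e-02 1.906e+01] rpy [-179.92   -0.32 -166.12] p [0.5377 0.3485 0.2014] tiltdeg xy [-0.29 -0.16] F [-0.1  0.2  0.7] T [-0.03 -0.04 -0.05] op 85.6 t 10.7
camtop 3619 (array([538.1, 351.2]), array([39.7, 48. ]), 13.84) [536.7 350.7  70.8]
plate 3795 (array([491.3, 339.5]), array([77.2, 60. ]), 14.1) [498.8 339.4  24.8]
wing 645 (array([472.8, 335. ]), array([35.5,  9.6]), 41.08) [470.6 332.8  58.6]
```

View pics/w3.png

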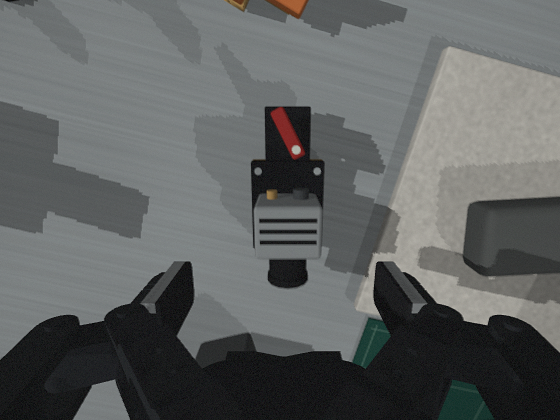

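Wrist view: the camera is centred between the open fingers at (288,225), square with the pads, with the wing at (287,133). Descending and gripping.

```bash

python3 -m crank '[[0,0.25,3.5,0,1],[0,0,3.5,0,1],[0,0,2.7,0,1],[0,0,0,0,1]]' 40
python3 -m crank '[[0,0,0,0,0.3],[0,0,0,0,0],[0,0,0,0,-1],[0,0,0,0,-1],[0,0,0,0,-1]]' 40
python3 -m crank '[[0,0,0,0,-1],[0,0,0,0,-1]]' 60
python3 q.py
```

```text
time: 11.08
eef_pos: [0.5362, 0.351, 0.1034]
orientation: [-179.9, -0.3, -166.1]
ft_force: [-1.6, -0.9, -1.4]
opening: 0.0854
grip_force: 0.0
time: 11.5
eef_pos: [0.54, 0.3531, 0.1105]
orientation: [179.9, 0.4, -166.1]
ft_force: [0.5, -3.4, 7.2]
opening: 0.0475
grip_force: 43.1
time: 11.67
eef_pos: [0.54, 0.3531, 0.1106]
orientation: [179.9, 0.4, -166.1]
ft_force: [1.9, -3.2, 7.8]
opening: 0.0472
grip_force: 61.5
q [33.2  37.48  7.41 59.52 -0.06 19.27] rpy [ 179.93    0.4  -166.07] p [0.54   0.3531 0.1106] tiltdeg xy [0.37 0.17] F [ 1.9 -3.2  7.8] T [-0.54 -0.16  0.12] op 47.2 t 11.67
```

```bash

python3 -m crank '[[0,0,-0.5,0,-1],[0,0,-1,0,-1],[0,0,-2,0,-1],[0,0,-2.5,0,-1],[0,0,0,0,-1]]' 60
python3 -m crank '[[0,0,-2,0.087,-1],[0,0,-2,0.087,-1],[0,0,0,0.087,-1],[0,0,0,0.087,-1],[0,0,0,0,-1]]' 60
python3 q.py
python3 - <<'E'
from meas import *
st,s,C,W,hsv=meas("w4"); x,y,z=W[...,0],W[...,1],W[...,2]; h=st["eef_pos"][2]
M=R.from_euler("xyz",st["orientation"],degrees=True).as_matrix(); T=(W-st["eef_pos"])@M  # tool coords
Tx,Ty,Tz=T[...,0],T[...,1],T[...,2]
L=(abs(Tx)<.12)&(abs(Ty)<.035)
for n,lo,hi in(("camtop",.036,.044),("plate",.081,.092)):
    rep(n,T,L&(Tz>lo)&(Tz<hi))
rep("wing",T,L&((hsv[...,0]<8)|(hsv[...,0]>172))&(hsv[...,1]>150)&(Tz<.07))
E
```

```text
time: 12.08
eef_pos: [0.5396, 0.3542, 0.172]
orientation: [179.8, 0.4, -166.0]
ft_force: [1.0, 1.1, -3.1]
opening: 0.0469
grip_force: 63.3
time: 12.5
eef_pos: [0.5373, 0.3526, 0.2057]
orientation: [-180.0, -0.1, 174.0]
ft_force: [-0.4, -0.4, -5.7]
opening: 0.047
grip_force: 63.8
q [3.326e+01 3.306e+01 1.464e+01 7.164e+01 5.000e-02 3.930e+01] rpy [-1.8000e+02 -8.0000e-02  1.7396e+02] p [0.5373 0.3526 0.2057] tiltdeg xy [-0.08  0.01] F [-0.4 -0.4 -5.7] T [-0.01  0.01  0.01] op 47.0 t 12.5
camtop 10365 (array([ 2.4, -0.1]), array([40.5, 69.8]), 1.04) [ 5.3 -0.3 39.9]
plate 9148 (array([49.8, -0.9]), array([80.4, 60.3]), -0.11) [42.6 -1.1 85.7]
wing 2148 (array([69.7, -1.2]), array([35.9,  9.9]), -27.56) [71.8 -2.2 51.7]
```

View pics/w4.png

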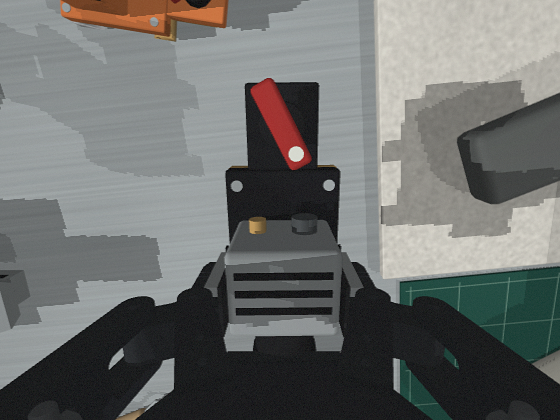

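The camera is held squarely: housing at (285,300), wing at (280,125), wrist reading −5.7 N of weight. In the tool frame the carriage origin is at about (10, −0.9, 98) mm. Now moving beyond the free end and remeasuring.

```bash

python3 -m crank '[[-1,-2,0,0,-1],[-1.47,-3.33,0,0,-1],[-1.47,-3.33,0,0,-1],[-1.47,-3.33,0,0,-1],[-1,-3,0,0,-1]]' >/dev/null
python3 -m crank '[[-0.96,-1.64,0,0,-1],[0,0,0,0,-1],[0,0,0,0,-1],[0,0,0,0,-1]]' >/dev/null
python3 q.py
cat > ins.py <<'E'
import sys
from meas import *
st,s,C,W,hsv=meas(sys.argv[1])
M=R.from_euler("xyz",st["orientation"],degrees=True).as_matrix(); T=(W-st["eef_pos"])@M
Tx,Ty,Tz=T[...,0],T[...,1],T[...,2]; z=W[...,2]
rep("wing",T,(abs(Ty)<.035)&((hsv[...,0]<8)|(hsv[...,0]>172))&(hsv[...,1]>150)&(Tz<.07)&(abs(Tx-.07)<.03))
rep("earplate",T,(abs(Ty)<.045)&(abs(Tz-.0858)<.004)&(Tx>.02)&(Tx<.1)&(hsv[...,2]<80))
y=W[...,1]
P=rep("rail T",T,(z>.066)&(z<.074)&(y>.02)&(y<.14)&(abs(W[...,0]-.57)<.045)&(hsv[...,2]>60))
for lo in range(-160,-10,8):
    q=P[(P[:,1]*1000>=lo)&(P[:,1]*1000<lo+8)]
    if len(q)>20: print(" Ty",lo+4,"Tx",(np.percentile(q[:,0],[1,99])*1000).round(1),"n",len(q),"Tz",(np.median(q[:,2])*1000).round(1))
print("max Ty",(np.percentile(P[:,1],99.8)*1000).round(1))
E
python3 ins.py w5
```

```text
q [16.83 30.51 10.26 69.85  0.07 22.74] rpy [ 1.7997e+02 -1.2000e-01  1.7409e+02] p [0.5932 0.1798 0.2054] tiltdeg xy [-0.12  0.04] F [-0.3  0.3 -6.6] T [ 0.09 -0.12 -0.05] op 47.0 t 13.3
wing 2151 (array([69.7, -1.2]), array([35.9,  9.9]), -27.53) [71.8 -2.2 51.7]
earplate 8482 (array([55. , -1.1]), array([70. , 59.7]), 0.01) [43.6 -1.2 85.7]
rail T 10306 (array([   9.1, -107.6]), array([ 48.5, 113.3]), 0.42) [  10.7 -106.4  134.7]
 Ty -156 Tx [-13.7  33.3] n 728 Tz 134.7
 Ty -148 Tx [-13.8  33.2] n 746 Tz 134.7
 Ty -140 Tx [-13.8  33.3] n 757 Tz 134.7
 Ty -132 Tx [-13.7  32.8] n 746 Tz 134.7
 Ty -124 Tx [-14.   32.8] n 734 Tz 134.7
 Ty -116 Tx [-14.5  32.9] n 756 Tz 134.7
 Ty -108 Tx [-14.6  32.9] n 748 Tz 134.7
 Ty -100 Tx [-14.7  32.8] n 748 Tz 134.6
 Ty -92 Tx [-14.7  32.8] n 748 Tz 134.7
 Ty -84 Tx [-14.9  32.8] n 749 Tz 134.7
 Ty -76 Tx [-14.5  32.9] n 748 Tz 134.6
 Ty -68 Tx [-14.6  32.7] n 743 Tz 134.7
 Ty -60 Tx [-13.6  32.1] n 748 Tz 135.1
 Ty -52 Tx [-11.5  30. ] n 453 Tz 135.9
max Ty -51.2
```

View pics/w5.png

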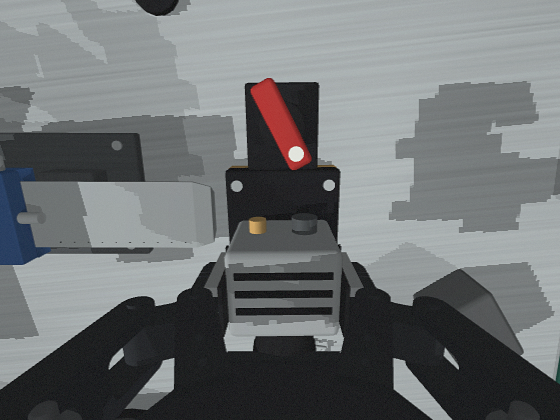

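Wrist view: rail at (110,212) with its nose at (205,212), facing the carriage plate's left edge at (228,200), and the screw tip at (45,217). The rail sits about 1 mm off to tool −x and 0.4° rotated. Correct that and descend to rail height.

```bash

python3 -m crank '[[-0.1,0,0.5,0.0075,-1],[0,0,1.5,0,-1],[0,0,1.2,0,-1],[0,0,0.4,0,-1],[0,0,0,0,-1]]' >/dev/null
python3 -m crank '[[0,0,0,0,-1],[0,0,0,0,-1]]' >/dev/null
python3 q.py; python3 ins.py w6 
```

```text
q [1.682e+01 3.208e+01 7.520e+00 6.538e+01 3.000e-02 2.319e+01] rpy [1.7995e+02 4.0000e-02 1.7364e+02] p [0.595 0.18  0.171] tiltdeg xy [0.05 0.05] F [ 0.   0.  -5.4] T [ 0.01 -0.12  0.03] op 47.0 t 13.93
wing 2145 (array([69.8, -1.3]), array([35.9, 10. ]), -27.42) [71.8 -2.2 51.7]
earplate 8465 (array([54.9, -1. ]), array([70. , 59.9]), -0.11) [43.6 -1.2 85.7]
rail T 14323 (array([  10.4, -107.7]), array([ 49. , 112.9]), -0.33) [  12.2 -106.5  100.2]
 Ty -156 Tx [-13.1  34.1] n 1022 Tz 100.2
 Ty -148 Tx [-13.   34.2] n 1021 Tz 100.2
 Ty -140 Tx [-12.9  34.2] n 1043 Tz 100.2
 Ty -132 Tx [-13.1  34.2] n 1044 Tz 100.2
 Ty -124 Tx [-12.8  34.2] n 1027 Tz 100.1
 Ty -116 Tx [-13.   34.3] n 1039 Tz 100.2
 Ty -108 Tx [-13.   34.4] n 1035 Tz 100.1
 Ty -100 Tx [-12.9  34.4] n 1037 Tz 100.1
 Ty -92 Tx [-13.1  34.3] n 1030 Tz 100.2
 Ty -84 Tx [-13.   34.6] n 1055 Tz 100.1
 Ty -76 Tx [-13.   34.6] n 1048 Tz 100.2
 Ty -68 Tx [-13.   34.5] n 1048 Tz 100.2
 Ty -60 Tx [-11.9  33.8] n 1032 Tz 100.6
 Ty -52 Tx [-9.7 31.8] n 577 Tz 101.5
max Ty -51.8
```

```bash

python3 -m crank '[[0.07,0,0.13,-0.003,-1],[0,-0.5,0,0,-1],[0,-0.6,0,0,-1],[0,0,0,0,-1],[0,0,0,0,-1]]' >/dev/null
python3 q.py; python3 ins.py w7 | egrep "wing|rail|-124|-84|-68|-60|-52|max"
```

```text
q [1.580e+01 3.161e+01 6.410e+00 6.482e+01 3.000e-02 2.210e+01] rpy [ 1.7998e+02 -3.0000e-02  1.7370e+02] p [0.5927 0.1678 0.1691] tiltdeg xy [-0.03  0.02] F [ 0.2  1.  -6.1] T [ 0.01 -0.07 -0.  ] op 47.2 t 14.4
wing 2147 (array([69.7, -1.2]), array([35.8,  9.9]), -27.71) [71.8 -2.2 51.7]
rail T 14484 (array([  9.4, -95.6]), array([ 48.6, 113.2]), -0.14) [ 11.4 -94.8  98.4]
 Ty -124 Tx [-14.1  33.3] n 1049 Tz 98.4
 Ty -84 Tx [-14.   33.4] n 1067 Tz 98.3
 Ty -68 Tx [-14.1  33.5] n 1074 Tz 98.3
 Ty -60 Tx [-14.1  33.4] n 1056 Tz 98.3
 Ty -52 Tx [-13.9  33.3] n 1063 Tz 98.4
max Ty -39.4
```

Aligned to within about 0.1 mm, 0.6 mm above the rail. Easing onto the nose.

```bash

python3 -m crank '[[-0.02,-0.3,-0.02,0,-1],[0,-0.3,0,0,-1],[0,-0.2,0,0,-1],[0,-0.2,0,0,-1],[0,-0.2,0,0,-1]]' >/dev/null
python3 q.py;
python3 -m crank '[[0,-0.2,0,0,-1],[0,-0.2,0,0,-1],[0,-0.2,0,0,-1],[0,-0.2,0,0,-1],[0,-0.2,0,0,-1]]' >/dev/null
python3 q.py
```

```text
q [1.479e+01 3.118e+01 5.660e+00 6.452e+01 3.000e-02 2.103e+01] rpy [ 1.7999e+02 -4.0000e-02  1.7376e+02] p [0.5916 0.1563 0.1691] tiltdeg xy [-0.04  0.02] F [-0.5 -0.2 -5.4] T [-0.04 -0.12  0.01] op 46.9 t 14.87
q [1.392e+01 3.080e+01 5.020e+00 6.425e+01 3.000e-02 2.016e+01] rpy [ 1.7998e+02 -3.0000e-02  1.7377e+02] p [0.5905 0.1465 0.1691] tiltdeg xy [-0.03  0.02] F [-0.  -0.2 -5.6] T [ 0.01 -0.11  0.03] op 47.2 t 15.28
```

```bash

for k in 1; do
python3 -m crank '[[0,-0.3,0,0,-1],[0,-0.3,0,0,-1],[0,-0.3,0,0,-1],[0,-0.3,0,0,-1],[0,-0.3,0,0,-1]]' >/dev/null; python3 q.py
done; python3 -m crank '[[0,-0.3,0,0,-1],[0,-0.3,0,0,-1],[0,-0.3,0,0,-1],[0,-0.3,0,0,-1],[0,-0.3,0,0,-1]]' >/dev/null; python3 q.py; python3 ins.py w8
```

```text
q [1.257e+01 3.027e+01 4.110e+00 6.387e+01 3.000e-02 1.881e+01] rpy [ 1.7998e+02 -3.0000e-02  1.7376e+02] p [0.5889 0.1314 0.1691] tiltdeg xy [-0.03  0.02] F [ 0.5  0.3 -5.4] T [ 0.05 -0.08 -0.04] op 47.3 t 15.7
q [1.122e+01 2.978e+01 3.280e+00 6.353e+01 3.000e-02 1.745e+01] rpy [ 1.7998e+02 -3.0000e-02  1.7377e+02] p [0.5872 0.1165 0.1691] tiltdeg xy [-0.03  0.02] F [ 0.6 -0.2 -6.3] T [-0.02 -0.08 -0.02] op 47.5 t 16.12
wing 2147 (array([69.7, -1.3]), array([35.9,  9.9]), -27.92) [71.8 -2.2 51.7]
earplate 8479 (array([54.9, -1.2]), array([70.1, 59.7]), -0.39) [43.6 -1.2 85.7]
rail T 8273 (array([  9.5, -66.6]), array([48.9, 67.8]), -0.36) [ 12.4 -66.8  98.3]
 Ty -100 Tx [-5.  33.6] n 292 Tz 98.3
 Ty -92 Tx [-14.   33.4] n 1046 Tz 98.3
 Ty -84 Tx [-14.1  33.4] n 1069 Tz 98.4
 Ty -76 Tx [-14.1  33.5] n 1050 Tz 98.4
 Ty -68 Tx [-14.   33.5] n 1058 Tz 98.3
 Ty -60 Tx [-13.6  33.5] n 1044 Tz 98.3
 Ty -52 Tx [-13.5  33.5] n 1033 Tz 98.4
 Ty -44 Tx [-9.4 33.5] n 959 Tz 98.3
 Ty -36 Tx [-3.6 33.6] n 722 Tz 98.3
max Ty -33.0
```

Sliding freely with no side force. Now measure the screw tip relative to the carriage face.

```bash
cat > scr.py <<'E'
from meas import *
st,s,C,W,hsv=meas("scr"); M=R.from_euler("xyz",st["orientation"],degrees=True).as_matrix(); T=(W-st["eef_pos"])@M
Tx,Ty,Tz=T[...,0],T[...,1],T[...,2]
P=T[(Tz>.086)&(Tz<.0945)&(abs(Tx-.0097)<.005)&(Ty>-.13)&(Ty<-.0335)&(hsv[...,1]<100)]
print("screw",len(P),(np.percentile(P[:,1],[1,50,97,99.5])*1000).round(1))
E
python3 scr.py
```

```text
screw 425 [-115.7 -107.4 -101.6 -101.3]
```

```bash

python3 -m crank '[[0,-0.4,0,0,-1],[0,-0.4,0,0,-1],[0,-0.4,0,0,-1],[0,-0.4,0,0,-1],[0,-0.4,0,0,-1]]' >/dev/null; python3 q.py
python3 -m crank '[[0,-0.4,0,0,-1],[0,-0.4,0,0,-1],[0,-0.4,0,0,-1],[0,-0.4,0,0,-1],[0,-0.4,0,0,-1]]' >/dev/null; python3 q.py
python3 -m crank '[[0,-0.4,0,0,-1],[0,-0.4,0,0,-1],[0,-0.4,0,0,-1],[0,-0.3,0,0,-1],[0,-0.2,0.02,0,-1]]' >/dev/null; python3 q.py
python3 -m crank '[[0,-0.1,0.02,0,-1],[0,0,0,0,-1],[0,0,0,0,-1]]' >/dev/null; python3 q.py
python3 scr.py
```

```text
q [9.360e+00 2.917e+01 2.260e+00 6.312e+01 2.000e-02 1.560e+01] rpy [ 1.7999e+02 -3.0000e-02  1.7376e+02] p [0.585  0.0965 0.1691] tiltdeg xy [-0.03  0.02] F [ 0.6  0.3 -5.5] T [ 0.04 -0.14 -0.01] op 47.2 t 16.63
q [7.480e+00 2.865e+01 1.380e+00 6.276e+01 2.000e-02 1.372e+01] rpy [ 1.7998e+02 -3.0000e-02  1.7376e+02] p [0.5829 0.0766 0.1691] tiltdeg xy [-0.03  0.02] F [ 0.2  0.1 -6. ] T [-0.03 -0.03 -0.05] op 46.9 t 17.05
q [5.860e+00 2.826e+01 7.000e-01 6.247e+01 2.000e-02 1.211e+01] rpy [ 1.7999e+02 -3.0000e-02  1.7375e+02] p [0.581  0.0597 0.1689] tiltdeg xy [-0.03  0.02] F [-0.2  0.7 -5.9] T [ 0.04 -0.13  0.06] op 46.9 t 17.47
q [ 5.81 28.25  0.67 62.44  0.   12.04] rpy [-1.8000e+02 -2.0000e-02  1.7376e+02] p [0.581  0.0591 0.1688] tiltdeg xy [-0.02  0.  ] F [ 0.1 -0.8 -5.3] T [-0.17 -0.12  0.01] op 47.3 t 17.72
screw 857 [-129.4  -86.9  -44.9  -44.6]
```

```bash

python3 -m crank '[[0,-0.2,0,0,-1],[0,-0.2,0,0,-1],[0,-0.2,0,0,-1],[0,-0.2,0,0,-1],[0,-0.1,0,0,-1]]' >/dev/null; python3 q.py
python3 -m crank '[[0,-0.05,0,0,-1],[0,-0.05,0,0,-1],[0,-0.05,0,0,-1],[0,-0.05,0,0,-1]]' >/dev/null; python3 q.py; python3 scr.py
```

```text
q [4.920e+00 2.806e+01 3.500e-01 6.231e+01 3.000e-02 1.116e+01] rpy [ 1.7997e+02 -2.0000e-02  1.7376e+02] p [0.58   0.05   0.1688] tiltdeg xy [-0.02  0.03] F [ 0.6  1.5 -4.2] T [ 0.17 -0.1   0.  ] op 47.3 t 18.18
q [4.750e+00 2.803e+01 2.900e-01 6.228e+01 4.000e-02 1.098e+01] rpy [ 1.7997e+02 -2.0000e-02  1.7378e+02] p [0.5799 0.0484 0.1688] tiltdeg xy [-0.02  0.03] F [ 0.4  0.6 -4.2] T [ 0.27 -0.19  0.  ] op 47.1 t 18.52
screw 858 [-118.6  -76.   -34.1  -33.9]
```

```bash

python3 -m crank '[[0,-0.05,0,0,-1],[0,-0.05,0,0,-1],[0,-0.05,0,0,-1]]' >/dev/null; python3 q.py
python3 -m crank '[[0,-0.03,0,0,-1],[0,-0.03,0,0,-1]]' >/dev/null; python3 q.py
```

```text
q [4.610e+00 2.800e+01 2.400e-01 6.226e+01 3.000e-02 1.083e+01] rpy [ 1.7997e+02 -2.0000e-02  1.7378e+02] p [0.5797 0.0469 0.1688] tiltdeg xy [-0.02  0.03] F [ 0.   1.1 -4.9] T [ 0.33 -0.16  0.01] op 47.2 t 18.82
q [4.550e+00 2.798e+01 2.200e-01 6.225e+01 3.000e-02 1.077e+01] rpy [ 1.7997e+02 -2.0000e-02  1.7377e+02] p [0.5796 0.0462 0.1688] tiltdeg xy [-0.01  0.03] F [ 0.5  0.9 -4. ] T [ 0.34 -0.2   0.02] op 47.4 t 18.98
```

```bash

python3 -m crank '[[0,-0.03,0,0,-1],[0,0,0,0,-1]]' >/dev/null; python3 q.py
```

```text
q [4.510e+00 2.798e+01 2.100e-01 6.225e+01 3.000e-02 1.075e+01] rpy [ 1.7998e+02 -2.0000e-02  1.7377e+02] p [0.5796 0.0459 0.1687] tiltdeg xy [-0.02  0.02] F [ 0.   0.4 -3.1] T [ 0.34 -0.12  0.05] op 47.1 t 19.15
```

```bash

python3 -m crank '[[0,-0.03,0,0,-1],[0,0,0,0,-1]]' >/dev/null; python3 q.py
python3 -m crank '[[0,-0.03,0,0,-1],[0,0,0,0,-1]]' >/dev/null; python3 q.py
```

```text
q [4.490e+00 2.797e+01 2.000e-01 6.224e+01 3.000e-02 1.072e+01] rpy [ 1.7998e+02 -2.0000e-02  1.7377e+02] p [0.5795 0.0456 0.1687] tiltdeg xy [-0.02  0.03] F [-0.2  1.9 -4.2] T [ 0.37 -0.13 -0.02] op 47.3 t 19.32
q [4.460e+00 2.797e+01 1.900e-01 6.224e+01 3.000e-02 1.069e+01] rpy [ 1.7998e+02 -3.0000e-02  1.7377e+02] p [0.5795 0.0453 0.1687] tiltdeg xy [-0.03  0.03] F [ 0.2  1.6 -3.4] T [ 0.44 -0.12  0.03] op 47.1 t 19.48
```

```bash

python3 -m crank '[[0,-0.03,0,0,-1],[0,0,0,0,-1]]' >/dev/null; python3 q.py
```

```text
q [4.430e+00 2.796e+01 1.800e-01 6.224e+01 3.000e-02 1.066e+01] rpy [ 1.7997e+02 -2.0000e-02  1.7377e+02] p [0.5795 0.045  0.1687] tiltdeg xy [-0.02  0.03] F [ 0.6  1.4 -3.8] T [ 0.41 -0.13 -0.  ] op 47.3 t 19.65
```

```bash

python3 -m crank '[[0,-0.03,0,0,-1],[0,0,0,0,-1]]' >/dev/null; python3 q.py
```

```text
q [4.410e+00 2.796e+01 1.700e-01 6.223e+01 5.000e-02 1.063e+01] rpy [ 1.7995e+02 -2.0000e-02  1.7377e+02] p [0.5795 0.0449 0.1688] tiltdeg xy [-0.02  0.05] F [-0.4  2.5 -3.5] T [ 0.58 -0.14 -0.06] op 46.8 t 19.82
```

```bash

python3 -m crank '[[0,-0.03,0,0,-1],[0,0,0,0,-1]]' >/dev/null; python3 q.py;python3 -m crank '[[0,-0.03,0,0,-1],[0,0,0,0,-1]]' >/dev/null; python3 q.py
```

```text
q [ 4.39 27.95  0.17 62.22  0.07 10.61] rpy [ 1.7993e+02 -2.0000e-02  1.7378e+02] p [0.5795 0.0448 0.1688] tiltdeg xy [-0.01  0.07] F [ 0.   4.  -2.9] T [ 0.87 -0.18 -0.04] op 47.5 t 19.98
q [ 4.37 27.95  0.16 62.21  0.1  10.58] rpy [ 1.7990e+02 -2.0000e-02  1.7379e+02] p [0.5794 0.0447 0.1687] tiltdeg xy [-0.01  0.1 ] F [ 0.2  5.5 -2.5] T [ 1.21 -0.22 -0.05] op 47.0 t 20.15
```

Contact is felt: force rises about 1.5 N per step and position stalls. The carriage is home with 5.5 N. Lower it onto the rail, release, rise, and look.

```bash

python3 -m crank '[[0,0,0.03,0,-1],[0,0,0.03,0,-1],[0,0,0,0,-1]]' >/dev/null; python3 q.py
python3 -m crank '[[0,0,0,0,0.1],[0,0,0,0,0.3],[0,0,0,0,0.5],[0,0,0,0,0.6],[0,0,0,0,0.6]]' 30 >/dev/null; python3 q.py
python3 -m crank '[[0,0,-1,0,0.6],[0,0,-3,0,0.6],[0,0,-3.5,0,0.6],[0,0,0,0,0.6],[0,0,0,0,0.6]]'>/dev/null; python3 q.py
cat > kn.py <<'E'
import sys
from meas import *
st,s,C,W,hsv=meas(sys.argv[1]); M=R.from_euler("xyz",st["orientation"],degrees=True).as_matrix(); T=(W-st["eef_pos"])@M
Tx,Ty,Tz=T[...,0],T[...,1],T[...,2]; z=W[...,2]; N=(abs(W[...,0]-.54)<.1)&(abs(W[...,1]-.045)<.06)
red=N&((hsv[...,0]<8)|(hsv[...,0]>172))&(hsv[...,1]>150)
rep("wing T",T,red&(z>.108)); rep("wing W",W,red&(z>.108))
rep("plate T",T,N&(abs(z-.0825)<.003)&(hsv[...,2]<80))
P=T[(z>.072)&(z<.083)&(Ty>-.12)&(hsv[...,1]<100)&(hsv[...,2]>60)]; print(len(P))
E
python3 kn.py k1
```

```text
q [ 4.37 27.94  0.13 62.18  0.1  10.58] rpy [179.9   -0.   173.79] p [0.5794 0.0447 0.1687] tiltdeg xy [0.01 0.1 ] F [-0.5  5.7 -0.3] T [ 1.1   0.02 -0.02] op 47.0 t 20.4
q [ 4.300e+00  2.796e+01  1.100e-01  6.216e+01 -4.000e-02  1.058e+01] rpy [-179.96    0.    173.73] p [0.5794 0.0434 0.1684] tiltdeg xy [-0.   -0.04] F [ 0.1 -0.4 -0.2] T [-0.    0.02  0.01] op 68.4 t 20.82
q [ 4.32 24.54  7.01 72.09 -0.   10.57] rpy [179.93   0.38 173.75] p [0.5811 0.0439 0.2469] tiltdeg xy [0.38 0.02] F [ 0.3 -0.4 -0.7] T [0.02 0.05 0.01] op 68.2 t 21.23
wing T 797 (array([72.9, -0.6]), array([35.5,  9.9]), -27.92) [ 75.   -1.9 129.7]
wing W 797 (array([509.4,  51.3]), array([35.5,  9.9]), 21.68) [507.3  50.5 116.7]
plate T 4127 (array([54.1, -0.2]), array([77.2, 59.9]), 0.1) [ 46.8  -0.7 163.7]
1018
```

View pics/k1.png

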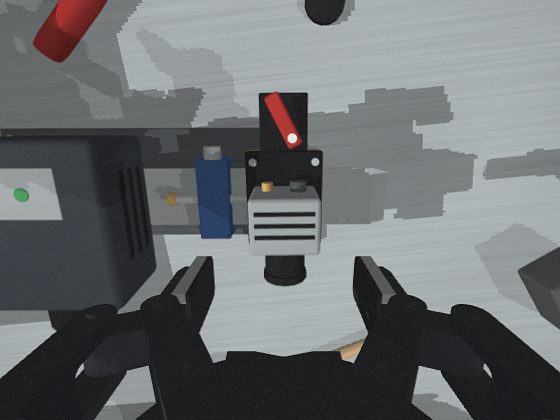

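The view shows the carriage end at (245,200) against the screw, with the wing at (282,120). All ten views are now used; numbers only from here. Move over the knob and align with the wing.

```bash

python3 -m crank '[[3.58,-0.06,0,0,0.3],[3.58,-0.06,0,0,-0.06],[0,0,0,-0.122,-0.06],[0,0,0,-0.122,-0.06],[0,0,0,-0.122,-0.06]]'>/dev/null
python3 -m crank '[[0,0,0,-0.121,-0.06],[0,0,0,0,-0.06],[0,0,0,0,-0.06]]'>/dev/null;python3 q.py; python3 kn.py k2
```

```text
q [ 5.680e+00  1.702e+01 -4.770e+00  6.836e+01  1.000e-02 -1.581e+01] rpy [ 1.7995e+02 -1.4000e-01 -1.5851e+02] p [0.5074 0.0505 0.2422] tiltdeg xy [-0.15 -0.  ] F [-0.4 -0.   0.3] T [-0.01  0.02  0.04] op 40.6 t 21.95
wing T 612 (array([25. , -0.3]), array([89.5,  9.1]), -0.12) [  1.9  -0.5 125.7]
wing W 612 (array([484.2,  41.2]), array([89. ,  9.1]), 21.6) [505.3  49.6 116.6]
plate T 3208 (array([-13.2,  -8.7]), array([73.4, 82.4]), 39.33) [-21.8 -10.4 159.5]
774
```

```bash

python3 -m crank '[[-0.2,-0.08,2.5,0,-0.06],[0,0,2.5,0,-0.06],[0,0,2,0,-0.06],[0,0,0.4,0,-0.06],[0,0,0,0,-0.06]]' 25 >/dev/null;python3 q.py
```

```text
q [ 5.660e+00  2.106e+01 -1.106e+01  5.817e+01  2.000e-02 -1.593e+01] rpy [ 179.9    -0.28 -158.41] p [0.5088 0.0505 0.1674] tiltdeg xy [-0.29 -0.01] F [-0.6  0.  -0.5] T [0.01 0.01 0.04] op 39.7 t 22.42
```

```bash

python3 -m crank '[[0,0,0,0,-0.4],[0,0,0,0,-0.7],[0,0,0,0,-1],[0,0,0,0,-1],[0,0,0,0,-1]]' 40;python3 q.py
```

```text
time: 22.83
eef_pos: [0.5107, 0.0511, 0.1706]
orientation: [180.0, 0.1, -158.3]
ft_force: [-2.9, 2.4, 7.3]
opening: 0.0093
grip_force: 44.3
q [  5.69  20.83 -10.87  58.19   0.07 -16.01] rpy [ 1.7996e+02  1.3000e-01 -1.5830e+02] p [0.5107 0.0511 0.1706] tiltdeg xy [0.11 0.09] F [-2.9  2.4  7.3] T [0.4  0.39 0.14] op 9.3 t 22.83
```

```bash

python3 -m crank '[[0,0,0,0.1,-1],[0,0,0,0.1,-1],[0,0,0,0.1,-1]]' >/dev/null;python3 q.py
python3 -m crank '[[0,0,0,0.1,-1],[0,0,0,0.1,-1]]' >/dev/null;python3 q.py
```

```text
q [ 5.680e+00  2.083e+01 -1.087e+01  5.818e+01  4.000e-02  1.450e+00] rpy [ 1.7996e+02  1.1000e-01 -1.7577e+02] p [0.5108 0.051  0.1706] tiltdeg xy [0.11 0.05] F [-2.1  1.8  5.8] T [0.21 0.35 0.25] op 8.9 t 23.08
q [ 5.680e+00  2.083e+01 -1.087e+01  5.818e+01  3.000e-02  1.290e+01] rpy [1.7994e+02 1.1000e-01 1.7277e+02] p [0.5108 0.0509 0.1706] tiltdeg xy [0.12 0.04] F [-2.1  1.8  7.3] T [0.25 0.36 0.28] op 8.7 t 23.25
```

```bash

python3 -m crank '[[0,0,0,0.1,-1],[0,0,0,0.06,-1]]' >/dev/null;python3 q.py
python3 -m crank '[[0,0,0,0.03,-1],[0,0,0,0.02,-1]]' >/dev/null;python3 q.py
python3 -m crank '[[0,0,0,0.03,-1],[0,0,0,0.02,-1]]' >/dev/null;python3 q.py
```

```text
q [ 5.680e+00  2.083e+01 -1.086e+01  5.819e+01  5.000e-02  2.203e+01] rpy [1.7991e+02 1.0000e-01 1.6365e+02] p [0.5108 0.051  0.1707] tiltdeg xy [0.12 0.06] F [-1.2  3.   7.6] T [0.39 0.38 0.3 ] op 8.9 t 23.42
q [  5.69  20.83 -10.87  58.19   0.06  24.73] rpy [1.7990e+02 8.0000e-02 1.6096e+02] p [0.5108 0.0511 0.1706] tiltdeg xy [0.11 0.07] F [-2.3  1.2  6.1] T [0.37 0.42 0.26] op 9.0 t 23.58
q [  5.69  20.82 -10.87  58.19   0.07  27.59] rpy [1.7989e+02 7.0000e-02 1.5810e+02] p [0.5107 0.0512 0.1707] tiltdeg xy [0.11 0.08] F [-1.7  1.4  5.6] T [0.41 0.44 0.28] op 9.4 t 23.75
```

```bash

python3 -m crank '[[0,0,0,0.03,-1],[0,0,0,0.02,-1]]' >/dev/null;python3 q.py
python3 -m crank '[[0,0,0,0.03,-1],[0,0,0,0.02,-1]]' >/dev/null;python3 q.py
```

```text
q [  5.69  20.82 -10.87  58.2    0.08  30.45] rpy [1.7988e+02 5.0000e-02 1.5524e+02] p [0.5106 0.0512 0.1706] tiltdeg xy [0.09 0.09] F [-2.9  1.6  7.4] T [0.43 0.5  0.31] op 9.2 t 23.92
q [  5.69  20.82 -10.88  58.22   0.09  33.32] rpy [1.7988e+02 2.0000e-02 1.5238e+02] p [0.5105 0.0512 0.1706] tiltdeg xy [0.08 0.09] F [-3.6  2.1  7.9] T [0.42 0.59 0.33] op 9.1 t 24.08
```

```bash

python3 -m crank '[[0,0,0,0.03,-1],[0,0,0,0.02,-1]]' >/dev/null;python3 q.py
```

```text
q [  5.69  20.82 -10.88  58.23   0.08  36.18] rpy [1.7989e+02 1.0000e-02 1.4951e+02] p [0.5104 0.0512 0.1706] tiltdeg xy [0.06 0.09] F [-3.7  2.4  8.2] T [0.41 0.73 0.31] op 8.8 t 24.25
```

```bash

python3 -m crank '[[0,0,0,0.03,-1],[0,0,0,0.02,-1]]' >/dev/null;python3 q.py
python3 -m crank '[[0,0,0,0.03,-1],[0,0,0,0.01,-1]]' >/dev/null;python3 q.py
```

```text
q [  5.7   20.81 -10.89  58.24   0.08  39.04] rpy [ 1.7990e+02 -1.0000e-02  1.4665e+02] p [0.5102 0.0512 0.1706] tiltdeg xy [0.05 0.09] F [-4.8  2.5  8.2] T [0.45 0.84 0.24] op 8.6 t 24.42
q [  5.7   20.81 -10.89  58.26   0.09  41.33] rpy [ 1.7991e+02 -3.0000e-02  1.4436e+02] p [0.5101 0.0512 0.1706] tiltdeg xy [0.03 0.09] F [-4.4  3.   8.1] T [0.43 0.87 0.23] op 9.2 t 24.58
```

```bash

python3 -m crank '[[0,0,0,0.03,-1],[0,0,0,0.01,-1]]' >/dev/null;python3 q.py
```

```text
q [  5.7   20.8  -10.9   58.27   0.08  43.62] rpy [ 1.7992e+02 -4.0000e-02  1.4208e+02] p [0.51   0.0512 0.1706] tiltdeg xy [0.02 0.09] F [-4.6  1.8  8.6] T [0.43 0.88 0.36] op 8.9 t 24.75
```

```bash

python3 -m crank '[[0,0,0,0.03,-1],[0,0,0,0.01,-1]]' |egrep "ft_|orient";python3 q.py
cat > tz.py <<'E'
from cell import bot
import numpy as np
a=[]
for i in range(6):
    a.append(bot.state()["torque"]); bot.snapshot("wrist")
print("T mean",np.mean(a,0).round(3))
E
python3 tz.py
```

```text
orientation: [179.9, -0.1, 139.8]
ft_force: [-4.4, 2.5, 8.6]
q [  5.7   20.8  -10.91  58.28   0.09  45.91] rpy [ 1.7993e+02 -5.0000e-02  1.3979e+02] p [0.5099 0.0512 0.1706] tiltdeg xy [0.01 0.09] F [-4.4  2.5  8.6] T [0.4  0.92 0.3 ] op 9.1 t 24.92
T mean [0.405 0.933 0.261]
```

```bash

python3 -m crank '[[0,0,0,0.03,-1],[0,0,0,0.02,-1]]' >/dev/null;python3 q.py;python3 tz.py
```

```text
q [  5.69  20.8  -10.91  58.28   0.08  48.78] rpy [ 1.7994e+02 -6.0000e-02  1.3692e+02] p [0.5098 0.0512 0.1706] tiltdeg xy [-0.    0.08] F [-4.   1.8  8.4] T [0.38 0.96 0.32] op 8.7 t 25.38
T mean [0.405 0.955 0.223]
```

```bash

python3 -m crank '[[0,0,0,0.03,-1],[0,0,0,0.02,-1]]' >/dev/null;python3 q.py;python3 tz.py
```

```text
q [  5.7   20.8  -10.91  58.29   0.09  51.64] rpy [ 1.7994e+02 -7.0000e-02  1.3406e+02] p [0.5098 0.0512 0.1706] tiltdeg xy [-0.01  0.09] F [-4.2  2.4  8.9] T [0.37 1.   0.36] op 9.1 t 25.85
T mean [0.397 0.998 0.26 ]
```

```bash

python3 -m crank '[[0,0,0,0.03,-1],[0,0,0,0.02,-1]]' >/dev/null;python3 q.py;python3 tz.py
```

```text
q [  5.7   20.8  -10.91  58.29   0.08  54.5 ] rpy [ 1.7995e+02 -7.0000e-02  1.3120e+02] p [0.5098 0.0512 0.1706] tiltdeg xy [-0.01  0.08] F [-4.1  3.   9.4] T [0.4  1.05 0.39] op 8.3 t 26.32
T mean [0.412 1.032 0.282]
```

```bash

python3 -m crank '[[0,0,0,0.03,-1],[0,0,0,0.02,-1]]' >/dev/null;python3 q.py;python3 tz.py
```

```text
q [  5.7   20.8  -10.91  58.3    0.08  57.36] rpy [ 1.7996e+02 -8.0000e-02  1.2834e+02] p [0.5097 0.0512 0.1706] tiltdeg xy [-0.02  0.08] F [-5.5  1.8  9.1] T [0.42 1.04 0.4 ] op 9.1 t 26.78
T mean [0.384 1.05  0.337]
```

```bash

python3 -m crank '[[0,0,0,0.03,-1],[0,0,0,0.02,-1]]' >/dev/null;python3 q.py;python3 tz.py
```

```text
q [  5.7   20.8  -10.92  58.3    0.08  60.22] rpy [ 1.7997e+02 -8.0000e-02  1.2548e+02] p [0.5097 0.0512 0.1706] tiltdeg xy [-0.03  0.08] F [-5.   2.3  9.2] T [0.38 1.08 0.42] op 9.0 t 27.25
T mean [0.367 1.069 0.35 ]
```

```bash

python3 -m crank '[[0,0,0,0.02,-1],[0,0,0,0.01,-1]]' >/dev/null;python3 q.py;python3 tz.py
```

```text
q [  5.7   20.8  -10.92  58.3    0.08  61.91] rpy [ 1.7998e+02 -8.0000e-02  1.2379e+02] p [0.5096 0.0512 0.1706] tiltdeg xy [-0.02  0.08] F [-5.2  2.7  9.1] T [0.37 1.09 0.46] op 8.5 t 27.72
T mean [0.373 1.075 0.401]
```

```bash

python3 -m crank '[[0,0,0,0.02,-1]]' >/dev/null;python3 q.py;python3 tz.py
```

```text
q [  5.7   20.79 -10.92  58.31   0.08  63.02] rpy [ 1.7998e+02 -8.0000e-02  1.2268e+02] p [0.5096 0.0512 0.1706] tiltdeg xy [-0.03  0.08] F [-5.9  2.4  9. ] T [0.31 1.09 0.52] op 9.0 t 28.1
T mean [0.356 1.106 0.435]
```

Firm: about 0.17 N m above the free drag. Let go and rise.

```bash

python3 -m crank '[[0,0,0,0,-0.7],[0,0,0,0,-0.45],[0,0,0,0,-0.4],[0,0,0,0,-0.4]]' 25 >/dev/null;python3 q.py
python3 -m crank '[[0,0,-1,0,-0.4],[0,0,-3,0,-0.4],[0,0,-3.5,0,-0.4],[0,0,-2,0,-0.4],[0,0,0,0,-0.4]]'>/dev/null
python3 q.py
python3 - <<'E'
from meas import *
st,s,C,W,hsv=meas("f1"); z=W[...,2]; N=(abs(W[...,0]-.54)<.1)&(abs(W[...,1]-.045)<.06)
red=N&((hsv[...,0]<8)|(hsv[...,0]>172))&(hsv[...,1]>150)&(z>.108)&(z<.122)
m=red.astype(np.uint8); n,l,sa,_=cv2.connectedComponentsWithStats(m); P=W[l==1+np.argmax(sa[1:,4])]; print("wing",rect(P))
rep("plate",W,N&(abs(z-.0825)<.003)&(hsv[...,2]<80)&(W[...,0]>.48))
rep("camtop",W,N&(abs(z-.1285)<.004))
a=np.radians(6.2); D=np.array([np.sin(a),np.cos(a)]); X=np.array([np.cos(a),-np.sin(a)])
o=np.array([.5696,.0447]); yr=(W[...,:2]-o)@D*1e3; xr=(W[...,:2]-o)@X*1e3
for n,m in(("screw",(z>.074)&(z<.083)&(abs(xr)<4)&(yr<-20)&(yr>-48)&(hsv[...,2]>60)),("plate",(abs(z-.0825)<.003)&(xr>-36)&(xr<-18)&(abs(yr)<45)&(hsv[...,2]<80))):
    print(n,m.sum(),np.percentile(yr[m],[1,50,99]).round(1) if m.any() else 0)
E
```

```text
q [  5.64  20.95 -10.95  58.11   0.    63.07] rpy [-1.7999e+02 -1.0000e-02  1.2258e+02] p [0.5103 0.0505 0.1691] tiltdeg xy [-0.01  0.  ] F [-0.3  0.   0.4] T [-0.02 -0.03 -0.04] op 25.9 t 28.73
q [ 5.640e+00  1.613e+01 -1.700e+00  7.160e+01  1.000e-02  6.306e+01] rpy [179.48   0.25 122.58] p [0.5129 0.0507 0.2701] tiltdeg xy [0.57 0.07] F [1.4 0.  1.2] T [ 0.03 -0.1   0.  ] op 25.6 t 29.15
wing (array([508.5,  52.2]), array([10. , 35.4]), 38.42)
plate 3357 (array([544.7,  31.6]), array([115.8,  92.8]), -6.11) [538.2  54.9  82.7]
camtop 1757 (array([576.9,  52.7]), array([40.1, 32.2]), -5.94) [577.6  55.4 128.7]
screw 97 [-43.  -38.2 -31. ]
plate 1241 [-43.5   0.8  30.2]
```

Released; the wing turned about 1.28 rad net. I'll swing the wrist camera to the stop side and check for a gap numerically.

```bash

python3 -m crank '[[0,0,0,-0.12,0],[0,0,0,-0.12,0],[0,0,0,-0.12,0],[0,0,0,-0.12,0],[0,0,0,-0.12,0]]' >/dev/null
python3 -m crank '[[0,0,0,-0.12,0],[0,0,0,-0.12,0],[0,0,0,-0.12,0],[0,0,0,-0.12,0],[0,0,0,-0.12,0]]' >/dev/null
python3 -m crank '[[0,0,0,-0.12,0],[0,0,0,-0.12,0],[0,0,0,-0.12,0],[0,0,0,-0.12,0],[0,0,0,-0.12,0]]' >/dev/null
python3 -m crank '[[0,0,0,-0.12,0],[0,0,0,-0.12,0],[0,0,0,0,0],[0,0,0,0,0],[0,0,0,0,0]]' >/dev/null
python3 q.py
python3 - <<'E'
from meas import *
st,s,C,W,hsv=meas("f2"); z=W[...,2]*1e3
a=np.radians(6.2); D=np.array([np.sin(a),np.cos(a)]); X=np.array([np.cos(a),-np.sin(a)])
o=np.array([.5696,.0447]); yr=(W[...,:2]-o)@D*1e3; xr=(W[...,:2]-o)@X*1e3
for lo in np.arange(-46,-22,1.):
    m=(abs(xr)<3)&(yr>=lo)&(yr<lo+1)&(z<110)
    if m.any(): print(lo,m.sum(),np.percentile(z[m],[5,50,95]).round(1),hsv[m][:,2].mean().round())
m=(abs(z-82.5)<2)&(xr>-36)&(xr<36)&(abs(yr)<40)&(hsv[...,2]<80); print("plate",np.percentile(yr[m],[.5,2,50,98]).round(1))
E
```

```text
q [ 5.660e+00  1.645e+01 -2.260e+00  7.139e+01  2.000e-02 -5.368e+01] rpy [ 1.7990e+02 -5.0000e-02 -1.2066e+02] p [0.5099 0.0506 0.2635] tiltdeg xy [-0.11  0.01] F [-0.1 -0.3 -0.1] T [ 0.02 -0.01  0.02] op 42.7 t 30.87
-46.0 8 [84.1 84.7 85.5] 81.0
-45.0 7 [84.3 84.7 85.8] 80.0
-44.0 8 [83.2 84.8 85.3] 73.0
-43.0 5 [79.6 80.7 82.1] 95.0
-42.0 8 [74.5 80.9 81.8] 101.0
-41.0 8 [73.  80.1 81.3] 98.0
-40.0 9 [74.1 80.7 81.8] 99.0
-39.0 8 [80.  80.8 81.8] 98.0
-38.0 10 [70.1 80.7 82.1] 98.0
-37.0 6 [79.9 80.8 81.6] 100.0
-36.0 9 [74.  79.8 80.8] 97.0
-35.0 8 [79.8 80.4 81.5] 99.0
-34.0 8 [73.4 80.7 82.5] 97.0
-33.0 7 [79.1 80.8 82. ] 99.0
-32.0 9 [74.7 80.7 81.3] 98.0
-31.0 8 [78.3 80.4 81.4] 102.0
-30.0 12 [71.3 80.6 82.6] 64.0
-29.0 8 [81.7 82.6 83.2] 24.0
-28.0 9 [82.3 82.9 84. ] 24.0
-27.0 7 [82.  82.2 83. ] 26.0
-26.0 10 [81.7 82.8 83.6] 25.0
-25.0 7 [82.6 83.3 83.7] 24.0
-24.0 43 [ 83.   98.  108.5] 119.0
-23.0 1 [82.9 82.9 82.9] 79.0
plate [-29.3 -29.1  -8.8  28.7]
```

The screw runs straight into the plate edge with no gap, so the carriage is still home. Handing in.

```bash
python3 -c "
from cell import bot
print(bot.job_done())"
```

```text
the job is handed in; nothing more can be done
None
```

The camera is back on the bar, touching the stop's screw (last close-up showed no gap), and its knob is tightened to about 0.17 N m above free drag and released; I handed it in at about 31 s, and no verdict came back.

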